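Swap a clip-in battery pack from the charger to the carving tool's power unit

ROBOT

A 7-joint arm with a two-finger parallel gripper is mounted at the origin on the work surface. World frame = base frame: x ahead of the robot, y to its left, z up, the work surface at z = 0. Lengths are in m, angles in rad, forces in N, time in s.
With the tool pointing down it reaches from about 0.4 to 0.85 m from the base axis. Payload 4.5 kg.
Tool frame: the origin (TCP) lies midway between the tips of the shut fingers; the grasp point (between the pads) lies 19 mm behind it; z points along the fingers, y is the line along which they close (so a half turn about z gives the same grasp; the last joint's range is limited). The gripper opens to 85 mm and grips with 20 to 120 N. Pads are 22 mm wide; open, the fingers measure 114 mm over their backs; the gripper's body (76 mm by 85 mm) begins 54 mm behind the grasp point. The pads swing forward as they close: fully open they stand 13 mm farther back than shut.
Start: joints at [-1.07, 0.689, -0.195, 1.565, 0.157, 0.902, -0.215], TCP at [0.281, 0.558, 0.231] pointing down, gripper open.
Joint ranges: [-3.01, 3.01], [-0.46, 2.08], [-1.47, 1.51], [0.13, 2.56], [-1, 4.14], [0.04, 2.09], [-2.66, 2.66]. Speed limits (rad/s): [2.57, 2.57, 3.14, 3.14, 3.14, 3.14, 3.14].

INTERFACE

Orientations are given as a unit quaternion [w, x, y, z].
In Python, from station import bot gives the robot as it stands. The module is installed in compiled form; this text tells all that it offers.
- The arm moves only by the tool servo_tool, never from a script. Its argument "series" is a list of rows, each an object of numbers: "dx", "dy", "dz": the shift along the tool's x, y, z in cm; "ax", "ay", "az": the turn, a rotation vector about the tool's x, y, z in degrees. In form: [{"dx": .., "dy": .., "dz": .., "ax": .., "ay": .., "az": ..}, ...]. A call has 1 to 10 rows; each row shifts and turns the commanded pose from where the row before left it, along the tool's axes as they then stand; what a row does not reach is not made up. A row lasts 1/8 s, in which the tool goes at most 62.5 mm and 10.7 degrees, less where a joint would pass 70% of its speed; a pose out of reach is approached as far as the arm can. A call is refused whole if a number of a shift passes 6.25 or a number of a turn 10.7, either way. A call with a gripper value outside its range is refused whole. "gripper" is the finger opening in cm, from 0 to 8.54, set as the call begins (left out, the last holds). The fingers move at their own pace and stop on an object; "squeeze" is the grip in N (left out, the last holds). Time passes only in rows, so rows that do not move let the fingers close. It gives the time, the measured TCP pose, the force, the opening and the grip force at its end, in the units of the state.
- bot.observe(): the state, without advancing time (a new reading comes with each control period).
- bot.grab_frame(name): name is "scene" or "side" or "wrist"; returns the picture (480x640x3 uint8, red, green, blue); there is no depth.
- bot.camera_model(name): a dict with "K" (3x3 intrinsics, pixels), "pose" (4x4, takes a point from camera to world coordinates); the wrist camera has in their place "T_tool_cam" (4x4, takes a point from camera to tool coordinates, whose origin is the TCP and whose axes are the flange's). Camera axes: x right, y down, z forward; pixel columns grow to the right and rows downward; lengths in m; the calibration is good to about 2 mm. A picture is of the moment at which its call begins: read the wrist's pose just before it. camera_model takes no time and is no camera call.
- bot.hand_in(): hands the job in; it is judged then, once.
The state is a dict: "t": time; "joint_positions": joint angles; "qd": joint speeds; "joint_torque": joint torques, N m; "eef_pos": TCP position; "eef_rot": TCP orientation; "force": force on the tool from outside, world axes, zero at the start; "wrist_torque": the same for the moment, N m; "opening": finger opening in m; "gripper_force": force on a finger pad.
Only numpy, scipy, OpenCV 4.12 (cv2) and the standard library are available. Lean on these libraries where they do the work, as an engineer would, in place of code of your own. Each camera call takes 0.05 s, during which the arm holds its last target. There are 200 camera calls.

TASK

The battery pack in the charger is charged: pinch its two sprung side tabs together, draw it straight up out of the charger, and carry it to the bigger power unit of the carving tool. Press it gently down into the unit's bay with the tabs still pinched until it is fully home against the springy contact, then let the tabs spring out so that it stays snapped in, either way round. Do not wrench or force the pack in either bay, and leave the jar, the gouge and the mallet where they are.

Things in the scene. Friction and masses are not known exactly. Their poses are not given: they have to be found in the camera images.
- pack: Grey battery pack with two black side tabs, 60 x 50 mm, 86 mm tall (tabs to 94), about 0.3 kg (varies). Origin: centre of its underside, z up. Foot, up to z = 40 mm: 60 (x) x 50 mm (y); above it a neck 44 (x) x 28 mm (y). Symmetric under a half turn about z. Starts latched in the charger. Goes straight up out of a bay and straight down in, only with both tabs held in.
- pack_grip (a point): Where to pinch: on the pack's centre line, 78 mm above its underside, axes as the pack. The tabs' grip plates stand on its +y and -y sides: 28 mm wide (x), from 58 to 94 mm above the underside, outer faces 52 mm apart (42 mm when both are fully pinched). Fingers close along the pack's y.
- pack_barb (a point): Level of the flat tops of the two square barbs, on the pack's centre line 27 mm above its underside. One barb stands 4 mm out of each tab and catches under the bay's lip when the tab is out; it passes the lip only with the tab pinched in more than 3 mm. No ramp: it cannot be snapped past without pinching.
- tab_a (a joint): Inward travel of the tab on the pack's +y side: 0 out, 0.005 m fully pinched, against a hard stop. Its spring pushes 2.4 N when out and 8.4 N when fully in.
- tab_b (a joint): The same for the tab on the pack's -y side, with its own spring.
- charger: Charger: the lower, smaller grey box, fixed to the bench, 112 (x) x 104 (y) x 52 mm high, origin at the centre of its underside, z up, the bay in the middle of its top.
- charger_bay (a point): Centre of the charger's bay floor, 40 mm below its top, z up, x and y along the charger. Bay 62 (x) x 52 mm (y), with a sloped lead-in rim around the mouth, 3.5 mm wide, 6 mm above the housing. Lips on the +y and -y sides are 10 mm thick, underside 30 mm above the floor. The pack starts standing centred on this floor, axes aligned, barbs 3 mm below the lips.
- unit: Power unit of the carving tool: the bigger, taller grey box with a round speed dial on its front, fixed to the bench, 150 (x) x 130 (y) x 80 mm high, origin at the centre of its underside, z up, the bay in the middle of its top.
- unit_mouth (a point): Centre of the mouth of the unit's bay, at the height of the top of its housing, z up, x and y along the unit. The bay has the width and lead-in of the charger's. Its floor lies 34 to 48 mm below this point, differently each time and not measured: it must be felt. Underside of its lips: 30 mm above that floor.
- unit_well (a point): Point in the unit's bay, 20 mm below the mouth. Deeper lies a brass spring contact, 34 x 18 mm: its top stands 6 mm out of the hard floor; 0 N at first touch, 5.4 N at 3 mm, where the barbs just pass below the lips, 10.8 N flush. Let go below that, the pack rises until the barbs catch under the lips, tabs out. Let go higher, it does not catch and is pushed up.
- wax: Bystander: amber glass jar with a steel lid, 60 mm across, 60 mm high; leave alone.
- gouge: Bystander: gouge with a wooden handle, 190 mm long, lying down; leave alone.
- mallet: Bystander: wooden carver's mallet standing on its head, 76 mm across, 190 mm high; origin at the underside; leave alone.
Not all that is in view belongs to the job. What is shaped like the pack but purple is not meant. What is shaped like the charger but pink is not meant.

How it is judged:
On the way, in this order (a step that is already met when the one before it is completed fails the run):
1. both tabs are pinched in while the pack is still in the charger (value of joint each of tab_a, tab_b above 0.0032 m and z of pack in the frame of charger_bay below 0.01 m), for 0.1 s.
2. the pack is out of the charger's bay (z of pack in the frame of charger_bay above 0.05 m), for 0.1 s.
3. with the tabs still pinched, the pack is down in the unit's bay (value of joint each of tab_a, tab_b above 0.0025 m and z of pack in the frame of unit_mouth below -0.026 m and horizontal distance between pack and unit_mouth below 0.004 m), for 0.05 s.
At the end, for the whole second after the job is handed in: Pack upright (0.06 rad) and at rest in the power unit's bay, within 3 mm of its centre, underside 28 to 52 mm below the housing's top, both tabs sprung out (under 1.8 mm in), so the barbs are under the lips; the three bystanders within 20 mm of their starts (z of pack in the frame of unit_mouth between -0.052 and -0.028 m and horizontal distance between pack and unit_mouth below 0.003 m and angle between the z axis of pack and the z axis of unit_mouth, either way round below 0.06 rad and value of joint each of tab_a, tab_b below 0.0018 m and linear speed of pack below 0.01 m/s and distance of each of wax, gouge, mallet from where it was at the start of the episode below 0.02 m); the robot touches nothing.
It fails at once if the pack is wrenched or rammed in the charger (over 35 N) (contact force between pack and charger above 35 N).
It fails at once if the pack is rammed into the power unit (over 35 N) (contact force between pack and unit above 35 N).
It fails at once if the wax is knocked about (moved over 20 mm) (distance of wax from where it was at the start of the episode above 0.02 m).
It fails at once if the gouge is knocked about (moved over 20 mm) (distance of gouge from where it was at the start of the episode above 0.02 m).
It fails at once if the mallet is knocked about (moved over 20 mm) (distance of mallet from where it was at the start of the episode above 0.02 m).
It also fails if it takes over 64 s, if anything falls off the work surface, if the arm or the gripper's body presses on something with over 40 N, if the wrist force passes 120 N, or if a joint passes its speed limit or range.

## Working session

There is one attempt and no reset: what is moved stays moved. The work goes in short steps, Python scripts to look and compute and a tool call to move; the robot and the scene stay as the last step left them, time stands still between calls to the robot, and variables do not carry over. Pictures are saved under pics/ and viewed, at most 10 in all, crops included, and the job is handed in when it is done.

Besides the shell and the picture viewer there is one more tool, called after "Request:" as name([rows], argument=value, ...), one row to a line, values as JSON. servo_tool: Moves the arm, as the interface text tells. Its arguments: {"type":"object","properties":{"series":{"type":"array"},"gripper":{"type":"number"},"squeeze":{"type":"number"}},"required":["series"]}

```bash
mkdir -p pics; cat > h.py <<'E'
import numpy as np, cv2
from station import bot
from scipy.spatial.transform import Rotation as R
def save(n,f):
    im=bot.grab_frame(n); cv2.imwrite(f'pics/{f}.png',im[:,:,::-1]); return im
def cam(n):
    m=bot.camera_model(n); K=np.array(m['K'])
    if n=='wrist':
        s=bot.observe(); T=np.eye(4); q=s['eef_rot']
        T[:3,:3]=R.from_quat([q[1],q[2],q[3],q[0]]).as_matrix(); T[:3,3]=s['eef_pos']
        return K,T@np.array(m['T_tool_cam'])
    return K,np.array(m['pose'])
def onplane(K,T,uv,z):
    d=T[:3,:3]@np.linalg.solve(K,[uv[0],uv[1],1]); return T[:3,3]+d*(z-T[2,3])/d[2]
def proj(K,T,p):
    c=T[:3,:3].T@(np.asarray(p)-T[:3,3]); c=K@c; return c[:2]/c[2]
E
python3 - <<'E'
from h import *
a=save('scene','scene');b=save('side','side');
for n in('scene','side','wrist'):
    K,T=cam(n);print(n,K.round(1).tolist(),T.round(3).tolist())
print(bot.observe())
E
```

```text
scene [[509.3, 0.0, 321.5], [0.0, 509.3, 227.4], [0.0, 0.0, 1.0]] [[0.619, 0.664, -0.42, 1.011], [0.785, -0.522, 0.333, -0.266], [0.002, -0.536, -0.844, 0.85], [0.0, 0.0, 0.0, 1.0]]
side [[479.9, 0.0, 317.5], [0.0, 479.9, 233.9], [0.0, 0.0, 1.0]] [[0.906, -0.254, 0.338, 0.26], [-0.422, -0.58, 0.697, -0.664], [0.019, -0.774, -0.633, 0.711], [0.0, 0.0, 0.0, 1.0]]
wrist [[359.2, 0.0, 316.5], [0.0, 359.2, 241.8], [0.0, 0.0, 1.0]] [[0.451, 0.853, 0.265, 0.213], [0.893, -0.43, -0.135, 0.592], [-0.001, 0.297, -0.955, 0.374], [0.0, 0.0, 0.0, 1.0]]
{'t': 0.1, 'joint_positions': array([-1.07021752,  0.68994233, -0.19455034,  1.56627397,  0.15731224,
        0.90250628, -0.21514488]), 'qd': array([ 0.0006252 , -0.00307745,  0.0007784 , -0.0036406 ,  0.00101337,
        0.00046151, -0.00083516]), 'joint_torque': array([-3.38687059e-03, -5.40614140e+01, -1.27124157e+00, -1.58984560e+01,
        9.44673491e-03,  4.49303843e-03,  1.68666293e-05]), 'eef_pos': array([0.28101317, 0.55758206, 0.23052963]), 'eef_rot': array([-1.44184349e-04,  2.31243893e-01,  9.72895426e-01, -8.55505793e-04]), 'force': array([0.30823723, 0.80695704, 0.21532059]), 'wrist_torque': array([ 0.01365634, -0.00287444,  0.03335837]), 'gripper_force': 0.0, 'opening': 0.08525874190819337}
```

View pics/scene.png

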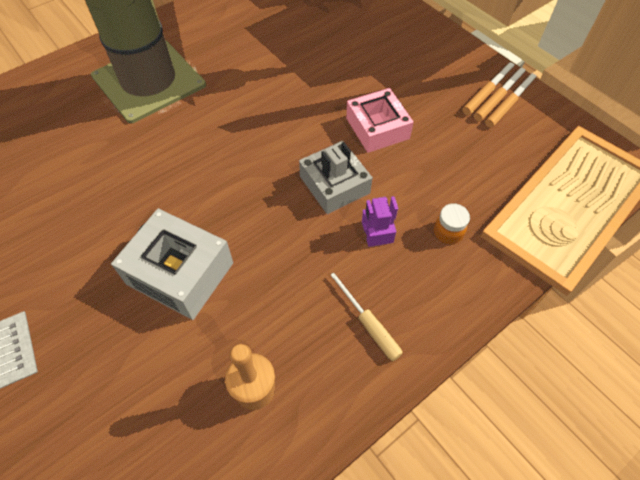

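View pics/side.png

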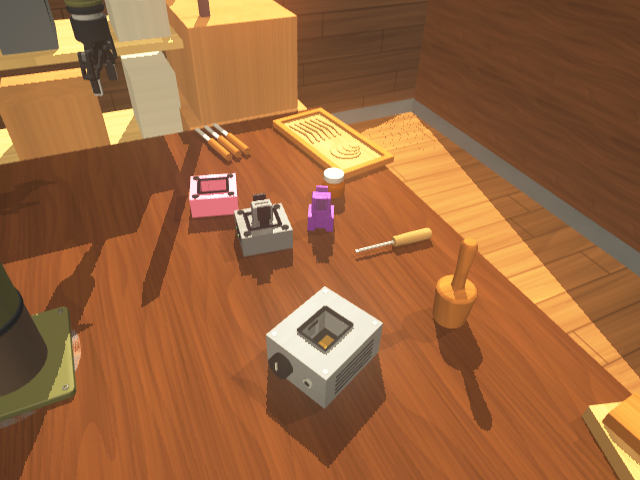

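The scene picture shows the grey charger and pack at (336,172). The look-alikes are the purple pack (379,220) and the empty pink charger (380,118). The power unit, with its empty bay and brass contact, is at (175,260). In the side picture the pack is at (262,210) and the unit at (325,340), with its dial at (280,365). I choose the grey pack and check it in a close crop.

```bash
python3 - <<'E'
import cv2,numpy as np
a=cv2.imread('pics/scene.png');b=cv2.imread('pics/side.png')
r=lambda i,x,y,w,h,k:cv2.resize(i[y:y+h,x:x+w],None,fx=k,fy=k,interpolation=cv2.INTER_CUBIC)
t=np.hstack([r(a,290,130,100,75,4),r(b,220,180,100,75,4)])
u=np.hstack([r(a,105,200,133,100,3),r(b,260,285,133,100,3)])[:300]
u=np.hstack([u,np.zeros((300,2,3),np.uint8)])
cv2.imwrite('pics/crop.png',np.vstack([t,u]))
E
```

```text
(no output)
```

View pics/crop.png

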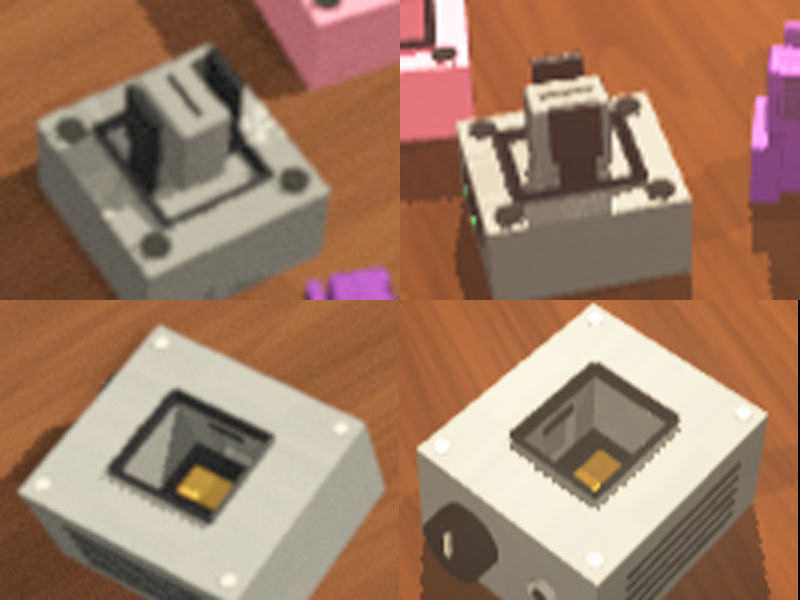

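```bash
python3 - <<'E'
from h import *
S=cam('scene');D=cam('side')
def rep(n,C,px,z):
    P=np.array([onplane(*C,p,z)[:2] for p in px]);c=P.mean(0);e=[P[(i+1)%4]-P[i] for i in range(4)]
    print(n,c.round(4),[round(float(np.linalg.norm(x)),4) for x in e],[round(float(np.degrees(np.arctan2(x[1],x[0]))),1) for x in e])
q=lambda L,x,y,k:[(x+a/k,y+b/k) for a,b in L]
rep('ch sc',S,q([(40,120),(210,45),(328,190),(150,275)],290,130,4),.052)
rep('ch sd',D,q([(60,122),(245,93),(290,195),(90,235)],220,180,4),.052)
rep('bay sc',S,q([(178,90),(274,137),(210,222),(108,170)],105,200,3),.083)
rep('scr sc',S,q([(162,42),(341,129),(228,280),(43,184)],105,200,3),.08)
rep('un sd',D,q([(195,3),(368,113),(197,285),(18,150)],260,285,3),.08)
rep('scr sd',D,q([(196,18),(344,112),(195,259),(41,147)],260,285,3),.08)
E
```

```text
ch sc [0.5229 0.1568] [0.1008, 0.1105, 0.1024, 0.111] [81.8, -7.6, -97.9, 171.5]
ch sd [0.521  0.1552] [0.1088, 0.0998, 0.1113, 0.1047] [-8.3, -97.4, 174.2, 81.3]
bay sc [ 0.5057 -0.201 ] [0.069, 0.0623, 0.0718, 0.0625] [24.0, -65.6, -155.9, 111.8]
scr sc [ 0.5052 -0.2009] [0.1304, 0.1098, 0.1294, 0.1106] [23.8, -66.4, -155.9, 114.1]
un sd [ 0.5031 -0.2022] [0.1291, 0.1501, 0.1286, 0.151] [-66.3, -155.9, 114.1, 24.2]
scr sd [ 0.5033 -0.2008] [0.1098, 0.1306, 0.11, 0.1319] [-65.9, -156.0, 114.8, 24.0]
```

Request:
servo_tool([
  {"dx":-3.96,"dy":-2.51},
  {"dx":-3.96,"dy":-2.51},
  {"dx":-3.96,"dy":-2.51},
  {"dx":-3.96,"dy":-2.51},
  {"dx":-3.96,"dy":-2.51},
  {"dx":-3.96,"dy":-2.51},
  {"dx":-3.96,"dy":-2.51},
  {"dx":-3.96,"dy":-2.51},
  {"dx":-3.96,"dy":-2.51},
  {"dx":-3.96,"dy":-2.51},
], gripper=8.5, squeeze=40)

```text
invalid input
```

Request:
servo_tool([
  {"az":-6.3},
  {"az":-6.3},
  {"az":-6.3},
  {},
  {},
])

```text
invalid input
```

```bash
cat >> h.py <<'E'
def go(p,yang):
    "tool shift (cm) & az (deg) to put TCP at p with tool y at yang deg, world, tool down; tilt printed"
    s=bot.observe();q=s['eef_rot'];M=R.from_quat([q[1],q[2],q[3],q[0]]).as_matrix()
    y=np.radians(yang);Y=[np.cos(y),np.sin(y),0];Z=[0,0,-1];X=np.cross(Y,Z)
    G=np.array([X,Y,Z]).T
    print('tcp',s['eef_pos'].round(4),'shift cm',(M.T@(np.array(p)-s['eef_pos'])*100).round(2),'rot',np.degrees(R.from_matrix(M.T@G).as_rotvec()).round(2),'F',s['force'].round(2),'t',s['t'],'op',round(s['opening'],4))
E
python3 - <<'E'
from h import *
go([.522,.156,.071],82)
K,T=cam('wrist');save('wrist','w1')
for p in [(.522,.156,.098),(.522,.156,.106)]:print(proj(K,T,p))
E
```

```text
tcp [0.281  0.5576 0.2305] shift cm [-39.59 -24.99  16.  ] rot [-1.000e-01 -1.000e-02 -1.874e+01] F [0.31 0.81 0.22] t 0.1 op 0.0853
[ 94.05580358 570.0099974 ]
[ 89.75714128 578.5005534 ]
```

View pics/w1.png

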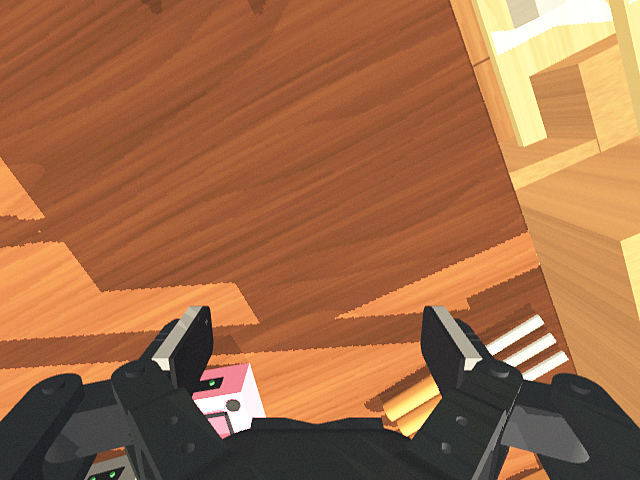

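The picture shows that the arm hasn't moved, because the call was refused. I'll fill in every key of each row.

Request:
servo_tool([
  {"dx":-3.96,"dy":-2.51,"dz":0,"ax":0,"ay":0,"az":0},
  {"dx":-3.96,"dy":-2.51,"dz":0,"ax":0,"ay":0,"az":0},
], gripper=8.5, squeeze=40)

```text
t: 0.4
eef_pos: [0.3295, 0.4768, 0.2309]
eef_rot: [-0.0, 0.231, 0.973, -0.0]
force: [1.2, -0.6, -0.3]
opening: 0.085
gripper_force: 0.0
```

Request:
servo_tool([
  {"dx":-3.96,"dy":-2.51,"dz":0,"ax":0,"ay":0,"az":0},
  {"dx":-3.96,"dy":-2.51,"dz":0,"ax":0,"ay":0,"az":0},
  {"dx":-3.96,"dy":-2.51,"dz":0,"ax":0,"ay":0,"az":0},
  {"dx":-3.96,"dy":-2.51,"dz":0,"ax":0,"ay":0,"az":0},
  {"dx":-3.96,"dy":-2.51,"dz":0,"ax":0,"ay":0,"az":0},
  {"dx":-3.96,"dy":-2.51,"dz":0,"ax":0,"ay":0,"az":0},
  {"dx":-3.96,"dy":-2.51,"dz":0,"ax":0,"ay":0,"az":0},
  {"dx":-3.96,"dy":-2.51,"dz":0,"ax":0,"ay":0,"az":0},
])

```text
t: 1.4
eef_pos: [0.5225, 0.1544, 0.2311]
eef_rot: [-0.0, 0.231, 0.973, 0.0]
force: [1.1, -0.3, -0.7]
opening: 0.0847
gripper_force: 0.0
```

Request:
servo_tool([
  {"dx":0,"dy":0,"dz":0,"ax":0,"ay":0,"az":-6.3},
  {"dx":0,"dy":0,"dz":0,"ax":0,"ay":0,"az":-6.3},
  {"dx":0,"dy":0,"dz":0,"ax":0,"ay":0,"az":-6.3},
  {"dx":0,"dy":0,"dz":0,"ax":0,"ay":0,"az":0},
  {"dx":0,"dy":0,"dz":0,"ax":0,"ay":0,"az":0},
])

```text
t: 2.02
eef_pos: [0.5218, 0.1557, 0.2312]
eef_rot: [-0.0, 0.069, 0.998, -0.0]
force: [-0.4, 0.5, -0.3]
opening: 0.085
gripper_force: 0.0
```

```bash
python3 - <<'E'
from h import *
go([.522,.156,.071],82)
K,T=cam('wrist');save('wrist','w2')
for p in [(.522,.156,.098),(.522,.156,.106)]:print(proj(K,T,p))
E
```

```text
tcp [0.5218 0.1557 0.2312] shift cm [-0.02  0.03 16.02] rot [-0.   -0.02  0.05] F [-0.44  0.54 -0.32] t 2.025 op 0.085
[316.8284729  229.78043936]
[316.84556845 232.51346541]
```

View pics/w2.png

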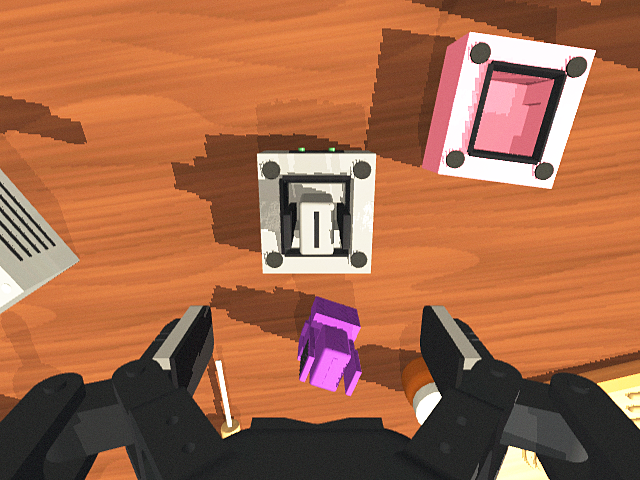

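The wrist picture shows the pack top centred at about (316,229), within 1 px of the prediction, with the charger square to the image. The purple decoy is at (330,345), clear of the fingers. I descend now.

Request:
servo_tool([
  {"dx":0,"dy":0,"dz":3,"ax":0,"ay":0,"az":0},
  {"dx":0,"dy":0,"dz":3,"ax":0,"ay":0,"az":0},
  {"dx":0,"dy":0,"dz":3,"ax":0,"ay":0,"az":0},
  {"dx":0,"dy":0,"dz":2.5,"ax":0,"ay":0,"az":0},
  {"dx":0,"dy":0,"dz":2,"ax":0,"ay":0,"az":0},
  {"dx":0,"dy":0,"dz":1.5,"ax":0,"ay":0,"az":0},
  {"dx":0,"dy":0,"dz":1.0,"ax":0,"ay":0,"az":0},
  {"dx":0,"dy":0,"dz":0,"ax":0,"ay":0,"az":0},
  {"dx":0,"dy":0,"dz":0,"ax":0,"ay":0,"az":0},
], gripper=6.5)

```text
t: 3.2
eef_pos: [0.5224, 0.156, 0.0718]
eef_rot: [0.001, 0.068, 0.998, 0.0]
force: [-0.0, 0.1, 0.5]
opening: 0.0654
gripper_force: 0.0
```

Request:
servo_tool([
  {"dx":0,"dy":0,"dz":0,"ax":0,"ay":0,"az":0},
  {"dx":0,"dy":0,"dz":0,"ax":0,"ay":0,"az":0},
  {"dx":0,"dy":0,"dz":0,"ax":0,"ay":0,"az":0},
], gripper=5.0)

```text
t: 3.58
eef_pos: [0.5224, 0.1558, 0.072]
eef_rot: [0.001, 0.069, 0.998, 0.0]
force: [-1.3, -0.4, 4.4]
opening: 0.0502
gripper_force: 3.4
```

Request:
servo_tool([
  {"dx":0,"dy":0,"dz":0,"ax":0,"ay":0,"az":0},
  {"dx":0,"dy":0,"dz":0,"ax":0,"ay":0,"az":0},
  {"dx":0,"dy":0,"dz":0,"ax":0,"ay":0,"az":0},
  {"dx":0,"dy":0,"dz":0,"ax":0,"ay":0,"az":0},
  {"dx":0,"dy":0,"dz":0,"ax":0,"ay":0,"az":0},
], gripper=3.5, squeeze=35)

```text
t: 4.2
eef_pos: [0.5225, 0.1555, 0.0729]
eef_rot: [0.001, 0.069, 0.998, -0.0]
force: [-2.0, -2.3, 14.8]
opening: 0.0378
gripper_force: 34.4
```

Request:
servo_tool([
  {"dx":0,"dy":0,"dz":-0.1,"ax":0,"ay":0,"az":0},
  {"dx":0,"dy":0,"dz":-0.1,"ax":0,"ay":0,"az":0},
  {"dx":0,"dy":0,"dz":-0.1,"ax":0,"ay":0,"az":0},
  {"dx":0,"dy":0,"dz":0,"ax":0,"ay":0,"az":0},
])

```text
t: 4.7
eef_pos: [0.5216, 0.1559, 0.0739]
eef_rot: [-0.0, 0.068, 0.998, -0.0]
force: [-0.8, -0.3, -4.3]
opening: 0.0373
gripper_force: 35.5
```

Request:
servo_tool([
  {"dx":0,"dy":0,"dz":-0.15,"ax":0,"ay":0,"az":0},
  {"dx":0,"dy":0,"dz":-0.15,"ax":0,"ay":0,"az":0},
  {"dx":0,"dy":0,"dz":0,"ax":0,"ay":0,"az":0},
])

```text
t: 5.08
eef_pos: [0.5218, 0.1559, 0.0774]
eef_rot: [-0.0, 0.068, 0.998, 0.0]
force: [0.3, -0.1, -2.8]
opening: 0.0374
gripper_force: 35.5
```

Request:
servo_tool([
  {"dx":0,"dy":0,"dz":-0.1,"ax":0,"ay":0,"az":0},
  {"dx":0,"dy":0,"dz":-0.1,"ax":0,"ay":0,"az":0},
  {"dx":0,"dy":0,"dz":0,"ax":0,"ay":0,"az":0},
])

```text
t: 5.45
eef_pos: [0.522, 0.1558, 0.0794]
eef_rot: [0.0, 0.068, 0.998, 0.0]
force: [-0.3, 0.1, -3.7]
opening: 0.0375
gripper_force: 35.5
```

Request:
servo_tool([
  {"dx":0,"dy":0,"dz":-0.7,"ax":0,"ay":0,"az":0},
  {"dx":0,"dy":0,"dz":-1,"ax":0,"ay":0,"az":0},
  {"dx":0,"dy":0,"dz":-1,"ax":0,"ay":0,"az":0},
  {"dx":0,"dy":0,"dz":-1.3,"ax":0,"ay":0,"az":0},
  {"dx":0,"dy":0,"dz":-2,"ax":0,"ay":0,"az":0},
  {"dx":0,"dy":0,"dz":-2.5,"ax":0,"ay":0,"az":0},
  {"dx":0,"dy":0,"dz":-2.5,"ax":0,"ay":0,"az":0},
  {"dx":0,"dy":0,"dz":-2,"ax":0,"ay":0,"az":0},
  {"dx":0,"dy":0,"dz":-1,"ax":0,"ay":0,"az":0},
  {"dx":0,"dy":0,"dz":0,"ax":0,"ay":0,"az":0},
])

```text
t: 6.7
eef_pos: [0.5221, 0.1558, 0.2199]
eef_rot: [0.001, 0.068, 0.998, 0.0]
force: [0.4, -0.8, -2.9]
opening: 0.0373
gripper_force: 35.7
```

```bash
python3 - <<'E'
from h import *
go([.504,-.201,.22],82)
go([.504,-.201,.22],114)
E
```

```text
tcp [0.5221 0.1558 0.2199] shift cm [-3.08e+00 -3.56e+01 -2.00e-02] rot [0.03 0.07 0.15] F [ 0.45 -0.82 -2.86] t 6.7 op 0.0373
tcp [0.5221 0.1558 0.2199] shift cm [-3.08e+00 -3.56e+01 -2.00e-02] rot [ 1.000e-02  7.000e-02 -3.185e+01] F [ 0.45 -0.82 -2.86] t 6.7 op 0.0373
```

Request:
servo_tool([
  {"dx":-0.31,"dy":-3.56,"dz":0,"ax":0,"ay":0,"az":0},
  {"dx":-0.31,"dy":-3.56,"dz":0,"ax":0,"ay":0,"az":0},
  {"dx":-0.31,"dy":-3.56,"dz":0,"ax":0,"ay":0,"az":0},
  {"dx":-0.31,"dy":-3.56,"dz":0,"ax":0,"ay":0,"az":0},
  {"dx":-0.31,"dy":-3.56,"dz":0,"ax":0,"ay":0,"az":0},
  {"dx":-0.31,"dy":-3.56,"dz":0,"ax":0,"ay":0,"az":0},
  {"dx":-0.31,"dy":-3.56,"dz":0,"ax":0,"ay":0,"az":0},
  {"dx":-0.31,"dy":-3.56,"dz":0,"ax":0,"ay":0,"az":0},
  {"dx":-0.31,"dy":-3.56,"dz":0,"ax":0,"ay":0,"az":0},
  {"dx":-0.31,"dy":-3.56,"dz":0,"ax":0,"ay":0,"az":0},
])

```text
t: 7.95
eef_pos: [0.5032, -0.2021, 0.2182]
eef_rot: [-0.001, 0.068, 0.998, 0.0]
force: [0.5, -0.3, -4.8]
opening: 0.0373
gripper_force: 35.8
```

Request:
servo_tool([
  {"dx":0,"dy":0,"dz":0,"ax":0,"ay":0,"az":-6.4},
  {"dx":0,"dy":0,"dz":0,"ax":0,"ay":0,"az":-6.4},
  {"dx":0,"dy":0,"dz":0,"ax":0,"ay":0,"az":-6.4},
  {"dx":0,"dy":0,"dz":0,"ax":0,"ay":0,"az":-6.4},
  {"dx":0,"dy":0,"dz":0,"ax":0,"ay":0,"az":-6.4},
  {"dx":0,"dy":0,"dz":0,"ax":0,"ay":0,"az":0},
  {"dx":0,"dy":0,"dz":0,"ax":0,"ay":0,"az":0},
])

```text
t: 8.82
eef_pos: [0.5037, -0.2011, 0.2188]
eef_rot: [-0.0, -0.208, 0.978, 0.0]
force: [0.4, -0.4, -3.5]
opening: 0.0373
gripper_force: 35.9
```

```bash
python3 - <<'E'
from h import *
go([.504,-.201,.145],114)
K,T=cam('wrist');save('wrist','w3');save('side','s3');save('scene','c3')
def pt(x,y,z,a=24,c=(.504,-.201)):
    a=np.radians(a);return (c[0]+x*np.cos(a)-y*np.sin(a),c[1]+x*np.sin(a)+y*np.cos(a),z)
for x,y in [(.075,.065),(.075,-.065),(-.075,-.065),(-.075,.065)]:print(proj(K,T,pt(x,y,.08)).round(1))
w=cv2.imread('pics/w3.png');cv2.imwrite('pics/w3c.png',w)
E
```

```text
tcp [ 0.5037 -0.2011  0.2188] shift cm [-0.04 -0.01  7.38] rot [ 0.05 -0.05  0.05] F [ 0.4  -0.36 -3.52] t 8.825 op 0.0373
[390.7 311.2]
[241.9 311.2]
[229.7 131.7]
[403.  131.7]
```

View pics/w3.png

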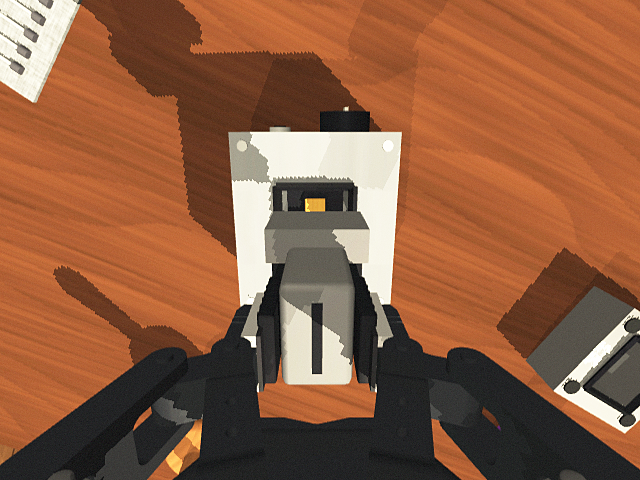

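The wrist picture shows the far edge of the unit running from (229,131) to (402,132), within 1 px of the prediction. The pack foot is centred at x≈316, over the bay, with the brass contact visible at (315,205). I go down to just above the rim.

Request:
servo_tool([
  {"dx":0,"dy":0,"dz":2,"ax":0,"ay":0,"az":0},
  {"dx":0,"dy":0,"dz":2,"ax":0,"ay":0,"az":0},
  {"dx":0,"dy":0,"dz":1.5,"ax":0,"ay":0,"az":0},
  {"dx":0,"dy":0,"dz":0.8,"ax":0,"ay":0,"az":0},
  {"dx":0,"dy":0,"dz":0,"ax":0,"ay":0,"az":0},
  {"dx":0,"dy":0,"dz":0,"ax":0,"ay":0,"az":0},
])

```text
t: 9.72
eef_pos: [0.5046, -0.2011, 0.1568]
eef_rot: [0.001, -0.209, 0.978, -0.0]
force: [-0.7, 0.5, -3.7]
opening: 0.0372
gripper_force: 35.9
```

Request:
servo_tool([
  {"dx":0,"dy":0,"dz":0.2,"ax":0,"ay":0,"az":0},
  {"dx":0,"dy":0,"dz":0.2,"ax":0,"ay":0,"az":0},
  {"dx":0,"dy":0,"dz":0.2,"ax":0,"ay":0,"az":0},
  {"dx":0,"dy":0,"dz":0.2,"ax":0,"ay":0,"az":0},
  {"dx":0,"dy":0,"dz":0.2,"ax":0,"ay":0,"az":0},
  {"dx":0,"dy":0,"dz":0,"ax":0,"ay":0,"az":0},
])

```text
t: 10.48
eef_pos: [0.5039, -0.201, 0.1461]
eef_rot: [-0.0, -0.209, 0.978, 0.0]
force: [0.7, 0.3, -3.6]
opening: 0.0374
gripper_force: 35.9
```

Request:
servo_tool([
  {"dx":0,"dy":0,"dz":0.2,"ax":0,"ay":0,"az":0},
  {"dx":0,"dy":0,"dz":0.2,"ax":0,"ay":0,"az":0},
  {"dx":0,"dy":0,"dz":0,"ax":0,"ay":0,"az":0},
])

```text
t: 10.85
eef_pos: [0.5039, -0.2011, 0.1421]
eef_rot: [-0.0, -0.209, 0.978, 0.0]
force: [-0.6, 0.8, -3.6]
opening: 0.0372
gripper_force: 35.9
```

Request:
servo_tool([
  {"dx":0,"dy":0,"dz":0.2,"ax":0,"ay":0,"az":0},
  {"dx":0,"dy":0,"dz":0.2,"ax":0,"ay":0,"az":0},
  {"dx":0,"dy":0,"dz":0,"ax":0,"ay":0,"az":0},
])

```text
t: 11.22
eef_pos: [0.5042, -0.2012, 0.1381]
eef_rot: [0.0, -0.209, 0.978, -0.0]
force: [0.2, 0.1, -3.9]
opening: 0.0375
gripper_force: 35.8
```

Request:
servo_tool([
  {"dx":0,"dy":0,"dz":0.25,"ax":0,"ay":0,"az":0},
  {"dx":0,"dy":0,"dz":0.25,"ax":0,"ay":0,"az":0},
  {"dx":0,"dy":0,"dz":0.25,"ax":0,"ay":0,"az":0},
  {"dx":0,"dy":0,"dz":0,"ax":0,"ay":0,"az":0},
])

```text
t: 11.72
eef_pos: [0.5042, -0.2012, 0.1305]
eef_rot: [0.0, -0.209, 0.978, 0.0]
force: [1.8, -1.1, -4.3]
opening: 0.0371
gripper_force: 35.7
```

Request:
servo_tool([
  {"dx":0,"dy":0,"dz":0.25,"ax":0,"ay":0,"az":0},
  {"dx":0,"dy":0,"dz":0.25,"ax":0,"ay":0,"az":0},
  {"dx":0,"dy":0,"dz":0.25,"ax":0,"ay":0,"az":0},
  {"dx":0,"dy":0,"dz":0.25,"ax":0,"ay":0,"az":0},
  {"dx":0,"dy":0,"dz":0,"ax":0,"ay":0,"az":0},
])

```text
t: 12.35
eef_pos: [0.5041, -0.2012, 0.1205]
eef_rot: [0.0, -0.209, 0.978, 0.0]
force: [1.2, -0.7, -4.8]
opening: 0.0375
gripper_force: 35.7
```

Request:
servo_tool([
  {"dx":0,"dy":0,"dz":0.2,"ax":0,"ay":0,"az":0},
  {"dx":0,"dy":0,"dz":0.2,"ax":0,"ay":0,"az":0},
  {"dx":0,"dy":0,"dz":0,"ax":0,"ay":0,"az":0},
])

```text
t: 12.72
eef_pos: [0.5041, -0.2012, 0.1166]
eef_rot: [0.0, -0.209, 0.978, -0.0]
force: [1.4, -2.0, -4.6]
opening: 0.0373
gripper_force: 35.7
```

Request:
servo_tool([
  {"dx":0,"dy":0,"dz":0.2,"ax":0,"ay":0,"az":0},
  {"dx":0,"dy":0,"dz":0.1,"ax":0,"ay":0,"az":0},
  {"dx":0,"dy":0,"dz":0,"ax":0,"ay":0,"az":0},
])

```text
t: 13.1
eef_pos: [0.5041, -0.2012, 0.1137]
eef_rot: [0.0, -0.209, 0.978, -0.0]
force: [0.9, -1.8, -3.4]
opening: 0.0372
gripper_force: 35.8
```

Request:
servo_tool([
  {"dx":0,"dy":0,"dz":0.1,"ax":0,"ay":0,"az":0},
  {"dx":0,"dy":0,"dz":0.1,"ax":0,"ay":0,"az":0},
  {"dx":0,"dy":0,"dz":0,"ax":0,"ay":0,"az":0},
])

```text
t: 13.48
eef_pos: [0.5042, -0.2012, 0.1117]
eef_rot: [0.0, -0.209, 0.978, -0.0]
force: [1.0, -1.6, -3.5]
opening: 0.0376
gripper_force: 35.9
```

Request:
servo_tool([
  {"dx":0,"dy":0,"dz":0.1,"ax":0,"ay":0,"az":0},
  {"dx":0,"dy":0,"dz":0.1,"ax":0,"ay":0,"az":0},
  {"dx":0,"dy":0,"dz":0,"ax":0,"ay":0,"az":0},
])

```text
t: 13.85
eef_pos: [0.5042, -0.2012, 0.1097]
eef_rot: [0.0, -0.209, 0.978, -0.0]
force: [2.0, -3.4, -3.9]
opening: 0.0372
gripper_force: 36.0
```

Request:
servo_tool([
  {"dx":0,"dy":-0.05,"dz":0.1,"ax":0,"ay":0,"az":0},
  {"dx":0,"dy":0,"dz":0.1,"ax":0,"ay":0,"az":0},
  {"dx":0,"dy":0,"dz":0,"ax":0,"ay":0,"az":0},
])

```text
t: 14.22
eef_pos: [0.5041, -0.2012, 0.1076]
eef_rot: [-0.0, -0.209, 0.978, 0.0]
force: [1.3, -1.4, -3.6]
opening: 0.0374
gripper_force: 35.9
```

Request:
servo_tool([
  {"dx":0,"dy":0,"dz":0.1,"ax":0,"ay":0,"az":0},
  {"dx":0,"dy":0,"dz":0.1,"ax":0,"ay":0,"az":0},
  {"dx":0,"dy":0,"dz":0,"ax":0,"ay":0,"az":0},
])

```text
t: 14.6
eef_pos: [0.5041, -0.2013, 0.1056]
eef_rot: [-0.0, -0.209, 0.978, 0.0]
force: [1.4, 0.2, -4.7]
opening: 0.0374
gripper_force: 35.8
```

Request:
servo_tool([
  {"dx":0,"dy":0,"dz":0.1,"ax":0,"ay":0,"az":0},
  {"dx":0,"dy":0,"dz":0.1,"ax":0,"ay":0,"az":0},
  {"dx":0,"dy":0,"dz":0,"ax":0,"ay":0,"az":0},
])

```text
t: 14.98
eef_pos: [0.5042, -0.2013, 0.1036]
eef_rot: [-0.0, -0.209, 0.978, 0.0]
force: [1.9, -0.5, -4.9]
opening: 0.0371
gripper_force: 35.8
```

Request:
servo_tool([
  {"dx":0,"dy":0,"dz":0.1,"ax":0,"ay":0,"az":0},
  {"dx":0,"dy":0,"dz":0.1,"ax":0,"ay":0,"az":0},
  {"dx":0,"dy":0,"dz":0,"ax":0,"ay":0,"az":0},
])

```text
t: 15.35
eef_pos: [0.5042, -0.2013, 0.1017]
eef_rot: [-0.0, -0.209, 0.978, 0.0]
force: [0.8, -0.1, -2.7]
opening: 0.0372
gripper_force: 36.0
```

Request:
servo_tool([
  {"dx":0,"dy":0,"dz":0.1,"ax":0,"ay":0,"az":0},
  {"dx":0,"dy":0,"dz":0.1,"ax":0,"ay":0,"az":0},
  {"dx":0,"dy":0,"dz":0,"ax":0,"ay":0,"az":0},
])

```text
t: 15.72
eef_pos: [0.5043, -0.2013, 0.0999]
eef_rot: [0.0, -0.209, 0.978, 0.0]
force: [-0.7, -0.2, 1.6]
opening: 0.0374
gripper_force: 36.6
```

Request:
servo_tool([
  {"dx":0,"dy":0,"dz":0.1,"ax":0,"ay":0,"az":0},
  {"dx":0,"dy":0,"dz":0,"ax":0,"ay":0,"az":0},
])

```text
t: 15.98
eef_pos: [0.5043, -0.2014, 0.0989]
eef_rot: [0.0, -0.209, 0.978, 0.0]
force: [0.1, 1.5, 3.1]
opening: 0.0375
gripper_force: 36.9
```

Request:
servo_tool([
  {"dx":0,"dy":0,"dz":0.1,"ax":0,"ay":0,"az":0},
  {"dx":0,"dy":0,"dz":0,"ax":0,"ay":0,"az":0},
])

```text
t: 16.23
eef_pos: [0.5043, -0.2014, 0.0979]
eef_rot: [0.0, -0.209, 0.978, 0.0]
force: [-1.0, 1.7, 4.2]
opening: 0.0369
gripper_force: 37.2
```

Request:
servo_tool([
  {"dx":0,"dy":0,"dz":0.1,"ax":0,"ay":0,"az":0},
  {"dx":0,"dy":0,"dz":0,"ax":0,"ay":0,"az":0},
])

```text
t: 16.48
eef_pos: [0.5043, -0.2014, 0.097]
eef_rot: [0.0, -0.209, 0.978, 0.0]
force: [-1.7, 0.4, 5.2]
opening: 0.0373
gripper_force: 37.4
```

Request:
servo_tool([
  {"dx":0,"dy":0,"dz":0.1,"ax":0,"ay":0,"az":0},
  {"dx":0,"dy":0,"dz":0,"ax":0,"ay":0,"az":0},
])

```text
t: 16.73
eef_pos: [0.5044, -0.2014, 0.0966]
eef_rot: [0.0, -0.209, 0.978, -0.0]
force: [-1.8, 2.6, 11.4]
opening: 0.0374
gripper_force: 38.2
```

Request:
servo_tool([
  {"dx":0,"dy":0,"dz":0.05,"ax":0,"ay":0,"az":0},
  {"dx":0,"dy":0,"dz":0,"ax":0,"ay":0,"az":0},
])

```text
t: 16.98
eef_pos: [0.5044, -0.2013, 0.0965]
eef_rot: [0.0, -0.209, 0.978, -0.0]
force: [-4.2, 2.0, 15.4]
opening: 0.0371
gripper_force: 38.8
```

Request:
servo_tool([
  {"dx":0,"dy":0,"dz":0,"ax":0,"ay":0,"az":0},
  {"dx":0,"dy":0,"dz":0,"ax":0,"ay":0,"az":0},
], gripper=4.2)

```text
t: 17.23
eef_pos: [0.5045, -0.2017, 0.0957]
eef_rot: [0.0, -0.209, 0.978, -0.0]
force: [-1.3, 1.4, 7.3]
opening: 0.0418
gripper_force: 8.3
```

Request:
servo_tool([
  {"dx":0,"dy":0,"dz":0.1,"ax":0,"ay":0,"az":0},
  {"dx":0,"dy":0,"dz":0,"ax":0,"ay":0,"az":0},
], gripper=4.4)

```text
t: 17.48
eef_pos: [0.5046, -0.2019, 0.0948]
eef_rot: [0.0, -0.209, 0.978, -0.0]
force: [-1.4, 0.3, 8.3]
opening: 0.0444
gripper_force: 6.8
```

Request:
servo_tool([
  {"dx":0,"dy":0,"dz":0.1,"ax":0,"ay":0,"az":0},
  {"dx":0,"dy":0,"dz":0,"ax":0,"ay":0,"az":0},
], gripper=4.8)

```text
t: 17.73
eef_pos: [0.5047, -0.2019, 0.0937]
eef_rot: [0.0, -0.209, 0.978, -0.0]
force: [-1.5, 2.1, 6.7]
opening: 0.0478
gripper_force: 4.6
```

Both tabs are about 2 mm in with the pack still pressed home, so the barbs are under the lips. I release fully and rise.

Request:
servo_tool([
  {"dx":0,"dy":0,"dz":0,"ax":0,"ay":0,"az":0},
  {"dx":0,"dy":0,"dz":0,"ax":0,"ay":0,"az":0},
  {"dx":0,"dy":0,"dz":0,"ax":0,"ay":0,"az":0},
  {"dx":0,"dy":0,"dz":0,"ax":0,"ay":0,"az":0},
], gripper=6.5)

```text
t: 18.23
eef_pos: [0.5042, -0.2016, 0.0931]
eef_rot: [-0.0, -0.209, 0.978, 0.0]
force: [0.2, -0.6, -0.6]
opening: 0.0653
gripper_force: 0.0
```

Request:
servo_tool([
  {"dx":0,"dy":0,"dz":-1,"ax":0,"ay":0,"az":0},
  {"dx":0,"dy":0,"dz":-2,"ax":0,"ay":0,"az":0},
  {"dx":0,"dy":0,"dz":-3,"ax":0,"ay":0,"az":0},
  {"dx":0,"dy":0,"dz":-3,"ax":0,"ay":0,"az":0},
  {"dx":0,"dy":0,"dz":-3,"ax":0,"ay":0,"az":0},
  {"dx":0,"dy":0,"dz":0,"ax":0,"ay":0,"az":0},
  {"dx":0,"dy":0,"dz":0,"ax":0,"ay":0,"az":0},
])

```text
t: 19.1
eef_pos: [0.5037, -0.2017, 0.213]
eef_rot: [-0.0, -0.209, 0.978, 0.0]
force: [0.8, 0.4, 0.2]
opening: 0.065
gripper_force: 0.0
```

```bash
python3 - <<'E'
from h import *
go([.504,-.201,.22],114)
K,T=cam('wrist');a=save('wrist','w4');b=save('side','s4')
r=lambda i,x,y,w,h,k:cv2.resize(i[y:y+h,x:x+w],None,fx=k,fy=k,interpolation=cv2.INTER_CUBIC)
cv2.imwrite('pics/fin.png',np.hstack([r(a,210,110,200,200,2),r(b,250,240,133,133,3)[:400] if 0 else cv2.resize(b[240:390,250:400],(400,400))])[:,:,::-1])
for z in (.12,.127):print(proj(K,T,(.504,-.201,z)).round(1))
# expected neck-top centre for barb-caught height: floor = z_touch
E
```

```text
tcp [ 0.5037 -0.2017  0.213 ] shift cm [-0.05  0.05 -0.7 ] rot [ 0.01 -0.04  0.15] F [0.8 0.4 0.2] t 19.1 op 0.065
[317.3 245.8]
[317.3 249. ]
```

View pics/fin.png

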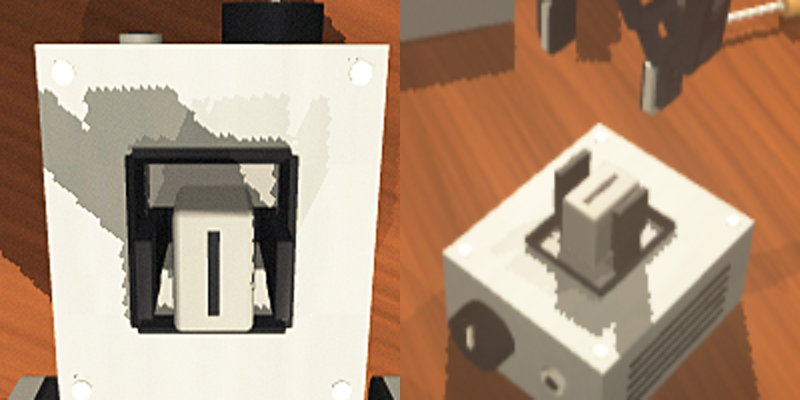

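The picture shows the pack centred in the unit's bay, with the slot at wrist pixel (317,246), which matches a top height of about 0.12 m. I check that the tabs are fully out by measuring the plate spacing.

```bash
python3 - <<'E'
from h import *
K,T=cam('wrist');a=cv2.imread('pics/w4.png')
A=np.radians(24)
for h in (.026,.023):
  for y in (h,-h):
    for x in (-.014,.014):print(h,y,x,proj(K,T,(.504+x*np.cos(A)-y*np.sin(A),-.2015+x*np.sin(A)+y*np.cos(A),.132)).round(1))
cv2.imwrite('pics/tabs.png',cv2.resize(a[175:295,257:377],(600,600),interpolation=cv2.INTER_CUBIC))
E
```

```text
0.026 0.026 -0.014 [356.4 231.3]
0.026 0.026 0.014 [355.  271.7]
0.026 -0.026 -0.014 [275.9 231.2]
0.026 -0.026 0.014 [277.2 271.6]
0.023 0.023 -0.014 [351.8 231.3]
0.023 0.023 0.014 [350.5 271.7]
0.023 -0.023 -0.014 [280.5 231.2]
0.023 -0.023 0.014 [281.7 271.6]
```

View pics/tabs.png

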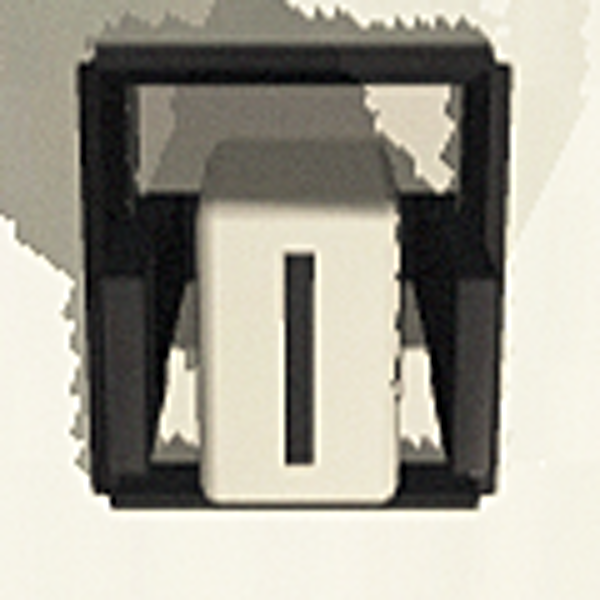

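The enlarged crop shows plate outer edges at about 277.5 and 356 px. The span of 78 px matches 52 mm, so the tabs are fully out. I hand in.

```bash
python3 -c "
from station import bot
print(bot.hand_in())"
```

```text
the job is handed in; nothing more can be done
None
```

The pack was drawn out of the charger and is snapped into the power unit's bay with both tabs measured out to their full 52 mm; I handed the job in at about 19 s of the 64 s allowed, and the hand-in gave no verdict.

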